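# Bring the glue pot into the gluing bay and take off its screw cap

### The arm

A 6-joint arm with a two-finger parallel gripper is mounted at the origin on the work surface. World frame = base frame: x ahead of the robot, y to its left, z up, the work surface at z = 0. Lengths are in mm, angles in rad, forces in N, time in s.
With the tool pointing down it reaches from about 275 to 750 mm from the base axis. Payload 10.2 kg.
Tool frame: the origin (TCP) lies midway between the tips of the shut fingers; the grasp point (between the pads) lies 19 mm behind it (bot.tcp_to_grasp is the distance from the TCP to the grasp point, in mm); z points along the fingers, x is the direction in which the jaws open and shut, and the axes are right-handed (so a half turn about z gives the same grasp; the last joint's range is limited). The gripper opens to 88 mm and grips with 3 to 60 N. Pads are 18 mm wide; open, the fingers measure 123 mm over their backs; the gripper's body (75 mm by 187 mm) begins 45 mm behind the grasp point.
Start: joints at [1.001, 0.313, 1.498, -0, 1.331, -0.223], TCP at [178.455, 493.746, 238.72] pointing down, gripper open.
Joint ranges: [-2.94, 2.94], [-0.97, 2.17], [0.19, 2.56], [-1.23, 4.37], [0.02, 3.11], [-2.88, 2.88]. Speed limits (rad/s): [2.39, 2.39, 3.01, 3.14, 3.14, 3.14].

### API

Orientations are given as [roll, pitch, yaw] about the fixed x, y, z axes, in that order (R = Rz(yaw) Ry(pitch) Rx(roll)).
In Python, from plant import bot, optics gives the robot as it stands. The module is installed in compiled form; this text tells all that it offers.
- The arm moves only by the shell command python3 -m handwheel 'ROWS'. ROWS is JSON, one flat list of numbers, 7 for each row, row after row: the shift along the tool's x, y, z as a fraction of full scale, then the turn, a rotation vector about the tool's x, y, z as a fraction of full scale, then the closure, from 0 (fully open) to 1 (shut). In form: [dx, dy, dz, wx, wy, wz, gripper, dx, dy, dz, wx, wy, wz, gripper, ...]. A call has 1 to 12 rows; each row shifts and turns the commanded pose from where the row before left it, along the tool's axes as they then stand; what a row does not reach is not made up. Full scale, the value 1, is 0.025 m for a shift and 0.5 rad for a turn. A row lasts 1/12 s, in which the tool goes at most 41.7 mm and 7.16 degrees, less where a joint would pass 70% of its speed; a pose out of reach is approached as far as the arm can. A call with a number of a shift or a turn outside -1 to 1 is refused whole. A call with a gripper value outside its range is refused whole. The fingers move at their own pace and stop on an object; the grip force is fixed at half the most. Time passes only in rows, so rows that do not move let the fingers close. It gives the time, the measured TCP pose, the force and the opening at its end, in the units of the state.
- bot.observe(): the state, without advancing time (a new reading comes with each control period).
- optics.read_camera(name): name is "scene" or "top"; returns a dict with "frame" (400x640x3 uint8, red, green, blue), "fovy" (degrees; the focal length in pixels is half the picture's height over the tangent of half this angle, whatever the lens; pixels are square), "cx", "cy" (the principal point, pixels), "position" and "attitude" of the camera in the world. Camera axes: x right, y down, z forward; pixel columns grow to the right and rows downward; lengths in mm; the calibration is good to about 2 mm. A picture is of the moment at which its call begins. There is no depth.
- bot.hand_in(): hands the job in, once; it reports no verdict.
Trained networks look in the newest picture that a camera, given by its name, has taken for a name from the list of things; names that differ only in an ending like _2 or _b are one class to them, and where a whole thing is asked for, a point or a joint stands for the part that bears it (a point fixed in the world has none). Each returns a list of dicts, best first, with "confidence" (0 to 1); they miss things now and then, are a little off and sometimes report something else, mostly with a low value. They report only what shows in the picture. A call takes as long as a camera call. They do not tell look-alikes from the thing itself.
- optics.boxes_of(label, camera): "position" ([x, y, z] in mm, in world coordinates, good to about 4 mm: the middle of the surface that is visible of it).
- optics.landmark_of(label, camera): "position" ([x, y, z] in mm, in world coordinates, good to about 4 mm: a listed point, or the origin of a listed thing).
The state is a dict: "time": time; "q": joint angles; "dq": joint speeds; "effort": joint torques, N m; "ee_pos": TCP position; "tcp_rot": TCP orientation; "wrist_force": force on the tool from outside, world axes, zero at the start; "moment": the same for the moment, N m; "finger_gap": opening from 0.0 (shut) to 1.0 (fully open).
Only numpy, scipy, OpenCV 4.12 (cv2) and the standard library are available. Lean on these libraries where they do the work, as an engineer would, in place of code of your own. Each camera call takes 0.05 s, during which the arm holds its last target. There are 200 camera calls.

### The job

Push the grey tote with the glue pot along the rollers until it is fully home against the stop of the gluing bay. Then unscrew the pot's black cap all the way (anticlockwise, about two turns), without lifting the tote off the rollers, lift the cap clear and set it down, do not drop it, right way up and flat inside the round steel lid dish. Leave the tote home in the bay and do not disturb the tape roll, the thread cone, the white bottle and the carton.

Things in the scene. Friction and masses are not known exactly. Their poses are not given: they have to be found in the camera images.
- station: Fixed gluing station: straight roller track along its y axis, origin on the table under the middle of the track, z up. Two aluminium side rails 66 mm high (x = -83 to +83 mm outside, y = -230 to +230 mm) guide the tote with 3 mm play each side. Open entry end at +y (a cross tie there is 30 mm high); bay with a stop at the -y end: the tote is pushed towards -y.
- bay_bed (a point): Station frame x 0, y -100 mm, on the roller tops, 50 mm above the table: where the tote's origin is when it is home. Twelve rollers of 24 mm diameter, 36 mm apart, carry the tote; seven turn freely, the five in the bay are rubber-sleeved and turn stiffly, so that the tote stays where it is pushed. Pushing it takes 1 to 5 N.
- bay_stop (a point): Middle of the buffer faces of the steel stop plate (92 mm high) at the bay's end, 80 mm above the table: the tote's front wall touches here when it is home.
- fume_head (a point): Middle of the grey fume extraction head behind the stop: 110 mm wide along the station's x, 56 mm deep along y, its front 126 mm from the axis of the pot when the tote is home, 250 to 300 mm above the table, on a pipe 38 mm thick. An obstacle: keep the gripper and the cap clear of it.
- tote: Grey plastic spill tote on the rollers, loose, with an aluminium glue pot clamped fast in its middle; together 0.6 to 0.9 kg. 200 mm long along its y, 140 mm wide, walls 55 mm high and 4 mm thick. Origin at the centre of its underside (50 mm above the table), axes within 0.05 rad of the station's. Pot 98 mm across, 77 mm high to its shoulder, upright through the tote's origin.
- tote_rear (a point): Middle of the outer face of the tote's rear (+y) wall, 35 mm above its underside: the place to push.
- pot_rim (a point): Centre of the rim of the pot's neck, 120 mm above the tote's underside; the neck is 54 mm across with a coarse right-hand thread (two-start, 12 mm rise a turn). The cap is clear once its origin is above this rim.
- cap: The pot's black screw cap, loose, 0.07 to 0.12 kg: ribbed skirt 76 mm across, flat top 44 mm above its lower edge, on top an upright cross bar 100 mm long along the cap's x, 16 mm thick, 28 mm high (44 to 72 mm). Origin on the axis at the skirt's lower edge; screwed down it is 80 mm above the tote's underside, the bar lying across the track within 0.35 rad.
- cap_bar (a point): Centre of the cap's cross bar, 58 mm above the cap's origin. The cap turns easily (under 0.1 N m): push the bar round with shut finger tips, or turn it in the grip. After up to 0.15 turn of play it rises 12 mm a turn. The thread lets go at a cap yaw of 4 pi (two turns, from 0 with the bar across the tote), 23 to 24 mm up; it then rests on the neck and lifts straight off, best within a third of a turn more.
- lid_dish: Round shallow steel dish, fixed to the table, to the right or to the left in front of the station; 157 mm across, flat floor 3 mm above the table and 150 mm across inside, rim 12 mm high. Origin at the centre of its underside. The cap goes here.
- brush_tray: Oblong steel tray 120 x 150 mm, 22 mm high, with a brush and a small roller in it, fixed, on the other side from the lid dish; not for the cap. Origin at the centre of its underside.
- tape: roll of tape in the open between the robot and the station: upright cardboard-brown ring, 90 mm across, 48 mm high; bystander; origin at the centre of its underside
- thread_cone: white thread cone standing between the robot and the station, 60 mm across at the foot, 140 mm high; bystander; origin at the centre of its underside
- bottle: white plastic bottle with a grey cap and paper label, 64 mm across, 190 mm high, to the right of the station; bystander; origin at the centre of its underside
- carton: closed cardboard carton 120 x 90 x 70 mm high, left of the station's entry end; bystander; origin at the centre of its underside
There are look-alikes about, which are no part of the job. What is shaped like the lid_dish but red is not meant.

How it is judged (in metres and radians):
On the way, in this order (a step that is already met when the one before it is completed fails the run):
1. the tote is home in the bay (front wall within 9 mm of the stop), cap still on (y of tote in the frame of station below -0.091 m and z of tote in the frame of station below 0.056 m and z of cap in the frame of tote below 0.125 m), for 0.3 s.
2. the cap is unscrewed and lifted clear of the neck, the tote still home (y of tote in the frame of station below -0.091 m and z of tote in the frame of station below 0.056 m and z of cap in the frame of tote above 0.125 m), for 0.1 s.
At the end, for the whole second after the job is handed in: The tote stands on the rollers with its front wall within 9 mm of the bay's stop; the cap stands right way up (within 0.1 rad) flat on the floor of the round lid dish, its axis within 39 mm of the dish's centre, released and at rest (y of tote in the frame of station below -0.091 m and z of tote in the frame of station below 0.056 m and horizontal distance between cap and lid_dish below 0.039 m and height (world z) of cap below 0.009 m and angle between cap's own z axis and vertical below 0.1 rad and z of cap in the frame of lid_dish above -0.005 m and linear speed of each of cap, tote below 0.02 m/s); the robot touches nothing.
It fails at once if the tote is lifted more than 12 mm off the rollers (z of tote in the frame of station above 0.062 m).
It fails at once if the tote is tipped by more than 0.15 rad (angle between tote's own z axis and vertical above 0.15 rad).
It fails at once if the cap is dropped (falls freely faster than 0.6 m/s) (linear speed of cap above 0.6 m/s and contact force between cap and the fingers below 0.05 N).
It fails at once if the tape roll, the thread cone, the bottle or the carton is moved by more than 30 mm (distance of any of tape, thread_cone, bottle, carton from where it was at the start of the episode above 0.03 m).
It also fails if it takes over 72 s, if anything falls off the work surface, if the arm or the gripper's body presses on something with over 40 N, if the wrist force passes 120 N, or if a joint passes its speed limit or range.

## Working session

There is one attempt and no reset: what is moved stays moved. The work goes in short steps, Python scripts to look and compute and a shell command to move; the robot and the scene stay as the last step left them, time stands still between calls to the robot, and variables do not carry over. Pictures are saved under pics/ and viewed, about 8 in all and at most 12, crops included, and the job is handed in when it is done.

```bash
mkdir -p pics; python3 - <<'E'
from plant import bot, optics
import cv2, numpy as np
s=bot.observe(); print(s['time'],s['ee_pos'],s['tcp_rot'],s['finger_gap'],bot.tcp_to_grasp)
for c in("scene","top"):
    d=optics.read_camera(c); cv2.imwrite(f"pics/{c}0.png",d['frame'][:,:,::-1]); print(c,d['fovy'],d['cx'],d['cy'],d['position'],d['attitude'])
    for n in "station bay_bed bay_stop tote tote_rear pot_rim cap cap_bar lid_dish brush_tray tape thread_cone bottle carton fume_head".split():
        print(n,[(np.round(r['position']).astype(int).tolist(),round(r['confidence'],2)) for r in optics.landmark_of(n,c)[:3]])
E
```

```text
0.0 [178.32929792 493.53986026 238.18016775] [-3.14128306e+00  1.20269608e-03  1.22399364e+00] 1.0013751137613787 18.700000000000003
scene 49.867843576046184 321.48239094005726 198.29093952047293 [ 945.7376623  851.8855144 1346.1648582] [-2.50003499e+00 -3.19850982e-04  2.63281056e+00]
station [([612, -2, -2], 0.82), ([616, -8, 129], 0.59), ([626, -103, 50], 0.45)]
bay_bed [([628, -104, 46], 0.67), ([644, -199, 79], 0.42)]
bay_stop [([644, -199, 79], 0.66)]
tote [([614, -11, 51], 0.76)]
tote_rear [([648, -259, 278], 0.64), ([599, 91, 82], 0.58)]
pot_rim [([613, -15, 171], 0.59)]
cap [([620, -9, 131], 0.7)]
cap_bar [([619, -8, 190], 0.56)]
lid_dish [([354, 255, -6], 0.91), ([714, 390, 2], 0.87), ([639, 572, 3], 0.6)]
brush_tray [([352, -297, 4], 0.61)]
tape [([398, -93, -4], 0.63)]
thread_cone [([409, 77, 0], 0.85)]
bottle [([550, -363, -2], 0.74)]
carton [([516, 381, -1], 0.76)]
fume_head [([648, -256, 277], 0.87), ([619, -11, 172], 0.44)]
top 47.72322849243599 315.7827834223552 203.7804619032444 [ 420.15392388   88.5256911  1451.98441825] [-3.05167963e+00  2.49860257e-03 -1.55903126e+00]
station []
bay_bed [([630, -98, 48], 0.72)]
bay_stop [([638, -199, 76], 0.84), ([619, -9, 130], 0.67)]
tote [([620, -9, 49], 0.88), ([354, -301, 0], 0.54), ([649, -258, 276], 0.33)]
tote_rear [([602, 95, 91], 0.72)]
pot_rim [([616, -10, 172], 0.83)]
cap [([618, -6, 133], 0.65)]
cap_bar [([615, -9, 190], 0.66)]
lid_dish [([353, 254, -1], 0.95), ([640, 569, -2], 0.84), ([412, 81, 6], 0.74)]
brush_tray [([354, -300, 1], 0.64)]
tape [([399, -94, 0], 0.55), ([647, -253, 274], 0.34), ([620, -11, 48], 0.19)]
thread_cone [([410, 77, 0], 0.57), ([354, -301, -2], 0.47)]
bottle [([549, -363, -1], 0.69), ([641, -196, 79], 0.44)]
carton [([514, 382, -2], 0.87), ([647, -254, 274], 0.18)]
fume_head [([647, -255, 273], 0.87), ([616, -11, 190], 0.7)]
```

View pics/scene0.png

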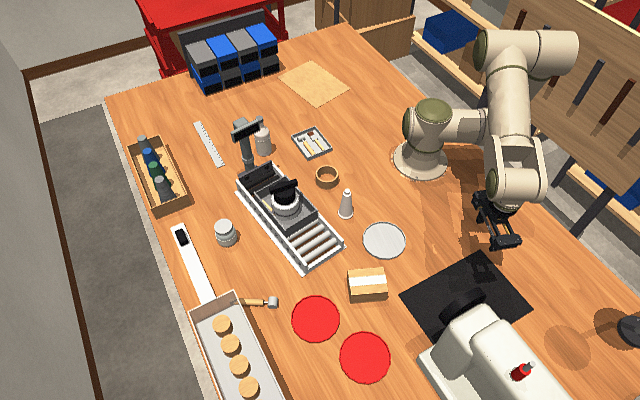

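View pics/top0.png

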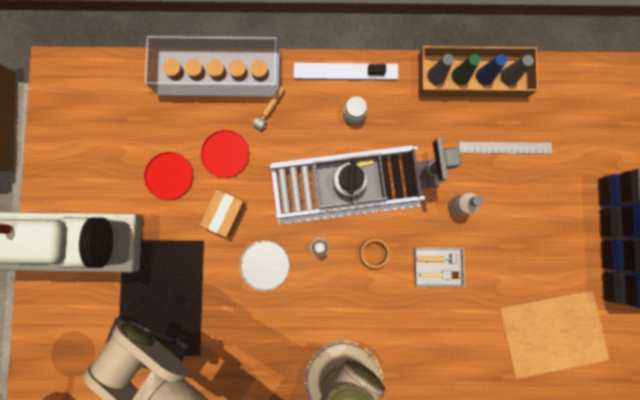

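The scene shows the silvery-grey dish at (384,240), with red look-alikes at (315,320) and (365,357). The top view shows the same dish at (265,265), with the red ones at (225,154) and (168,176). The grey dish at about (354,254) is the one meant. I'll confirm it in a crop with the model overlaid.

```bash
cat > h.py <<'E'
import numpy as np, cv2
from scipy.spatial.transform import Rotation as R
from plant import bot, optics
def proj(d,P):
    P=np.atleast_2d(np.asarray(P,float)); f=200/np.tan(np.radians(d['fovy']/2))
    c=R.from_euler('xyz',d['attitude']).inv().apply(P-d['position'])
    return np.c_[d['cx']+f*c[:,0]/c[:,2], d['cy']+f*c[:,1]/c[:,2]]
def ray_z(d,uv,z):
    f=200/np.tan(np.radians(d['fovy']/2))
    v=R.from_euler('xyz',d['attitude']).apply([(uv[0]-d['cx'])/f,(uv[1]-d['cy'])/f,1]); p=np.array(d['position'])
    return p+v*(z-p[2])/v[2]
def frame(o,yaw,P):
    return R.from_euler('z',yaw).apply(np.atleast_2d(np.asarray(P,float)))+o
def rect(x0,x1,y0,y1,z): return [[x0,y0,z],[x1,y0,z],[x1,y1,z],[x0,y1,z]]
def crop(d,lines,box,k):
    x0,y0,x1,y1=box; im=cv2.resize(d['frame'][y0:y1,x0:x1,::-1],None,fx=k,fy=k,interpolation=cv2.INTER_CUBIC)
    for P,col in lines:
        q=((proj(d,P)+.5-[x0,y0])*k).astype(np.int32); cv2.polylines(im,[q],True,col,1)
    return im
def circ(r,z): a=np.linspace(0,2*np.pi,40); return np.c_[r*np.cos(a),r*np.sin(a),0*a+z]
E
python3 - <<'E'
from h import *
yaw=0.135; o=np.array([614.5,-2,0]); cap=np.array([617,-10,50]); dish=np.array([354,254.5,0])
ims=[]
for c,b1,b2 in(("top",(265,130,465,230),(225,230,305,300)),("scene",(225,110,355,280),(350,210,420,270))):
    d=optics.read_camera(c)
    L=[(frame(o,yaw,rect(-83,83,-230,230,66)),(0,255,0)),(frame(cap,yaw,rect(-70,70,-100,100,55)),(255,255,0)),(frame(cap,yaw,rect(-50,50,-8,8,152)),(0,0,255)),(frame(cap,yaw,circ(38,124)),(255,0,255)),(dish+circ(78,12),(0,0,255))]
    A=crop(d,L,b1,4 if c=="top" else 3); B=crop(d,L,b2,3)
    ims.append((A,B))
W=np.zeros((600,800,3),np.uint8)
A,B=ims[0]; 
A=cv2.resize(A,(520,260)); W[:260,:520]=A; W[:B.shape[0],540:540+B.shape[1]]=B
A,B=ims[1]; A=A[:330]; A=cv2.resize(A,None,fx=1,fy=1); W[270:270+A.shape[0],:A.shape[1]]=A; W[270:270+B.shape[0],540:540+B.shape[1]]=B
cv2.imwrite("pics/c1.png",W)
d=optics.read_camera("top"); cv2.imwrite("pics/c2.png",crop(d,[],(260,130,460,230),4))
E
```

```text
(no output)
```

View pics/c1.png

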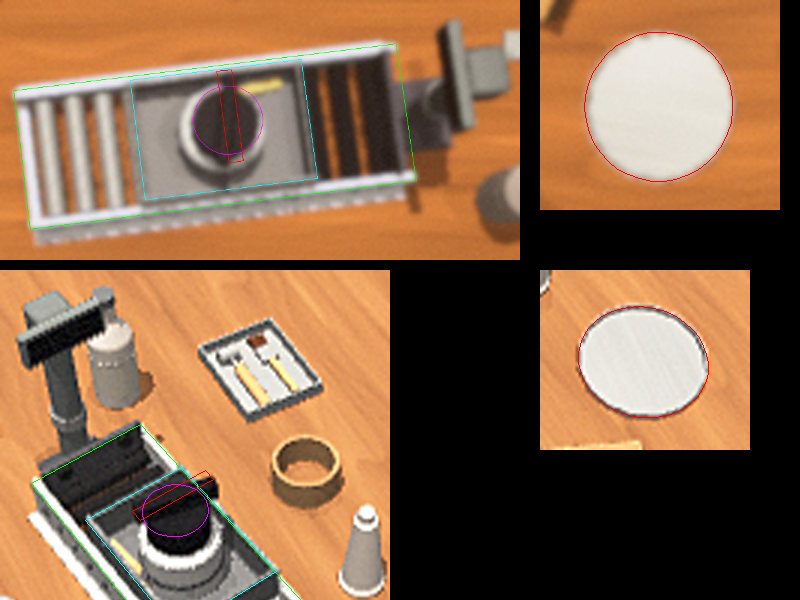

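View pics/c2.png

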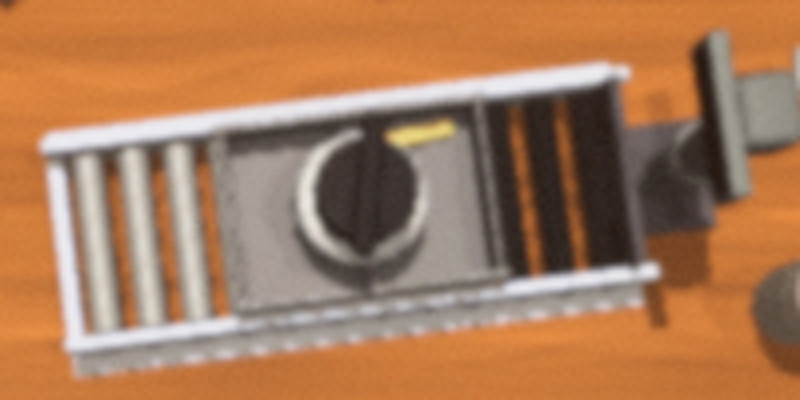

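The crop confirms the grey dish: the overlay circle fits in both views, (265,265) top and (384,240) scene, and it isn't red. The station overlay with yaw 0.135 and origin (614.5,-2) also fits. The bar lies roughly across the track. Next I go behind the tote's rear wall with the gripper shut.

```bash
python3 -m handwheel '[0,0,0,0,0,0.242,1, 0,0,0,0,0,0.242,1, 0,0,0,0,0,0.242,1, 0,0,0,0,0,0.242,1, 0,0,0,0,0,0.242,1, 0,0,0,0,0,0.242,1, 0,0,0,0,0,0.242,1, 0,0,0,0,0,0.242,1, 0,0,0,0,0,0.242,1]'
python3 -m handwheel '[0.8,0.935,0,0,0,0,1, 0.8,0.935,0,0,0,0,1, 0.8,0.935,0,0,0,0,1, 0.8,0.935,0,0,0,0,1, 0.8,0.935,0,0,0,0,1, 0.8,0.935,0,0,0,0,1, 0.8,0.935,0,0,0,0,1, 0.8,0.935,0,0,0,0,1, 0.8,0.935,0,0,0,0,1]'
```

```text
time: 2.5
ee_pos: [178.5, 493.7, 238.7]
tcp_rot: [3.142, -0.0, 0.129]
wrist_force: [-0.0, 0.1, 0.4]
finger_gap: 0.342
time: 3.25
ee_pos: [386.1, 308.3, 238.8]
tcp_rot: [-3.142, -0.0, 0.135]
wrist_force: [1.5, -0.3, 0.3]
finger_gap: 0.004
```

```bash
python3 -m handwheel '[0.82,0.925,0,0,0,0,1, 0.82,0.925,0,0,0,0,1, 0.82,0.925,0,0,0,0,1, 0.82,0.925,0,0,0,0,1, 0.82,0.925,0,0,0,0,1, 0.82,0.925,0,0,0,0,1, 0.82,0.925,0,0,0,0,1, 0.82,0.925,0,0,0,0,1, 0.82,0.925,0,0,0,0,1, 0,0,0,0,0,0,1]'
```

```text
time: 4.08
ee_pos: [598.7, 124.3, 237.7]
tcp_rot: [3.141, 0.0, 0.131]
wrist_force: [-1.1, -0.6, -0.6]
finger_gap: 0.008
```

```bash
python3 -m handwheel '[0,0,0.9,0,0,0,1, 0,0,0.9,0,0,0,1, 0,0,0.9,0,0,0,1, 0,0,0.9,0,0,0,1, 0,0,0.9,0,0,0,1, 0,0,0.9,0,0,0,1, 0,0,0.9,0,0,0,1, 0,0.4,0,0,0,0,1, 0,0.4,0,0,0,0,1]'
```

```text
time: 4.83
ee_pos: [598.3, 108.0, 81.0]
tcp_rot: [-3.141, 0.002, 0.136]
wrist_force: [1.0, -0.2, 0.2]
finger_gap: 0.004
```

```bash
python3 -m handwheel '[0,0.25,0,0,0,0,1, 0,0.25,0,0,0,0,1, 0,0.25,0,0,0,0,1, 0,0.25,0,0,0,0,1, 0,0.25,0,0,0,0,1, 0,0.25,0,0,0,0,1, 0,0.25,0,0,0,0,1, 0,0.25,0,0,0,0,1, 0,0.25,0,0,0,0,1, 0,0.25,0,0,0,0,1, 0,0.25,0,0,0,0,1, 0,0.25,0,0,0,0,1]'
python3 -m handwheel '[0,0.1,0,0,0,0,1, 0,0.1,0,0,0,0,1, 0,0.1,0,0,0,0,1, 0,0.1,0,0,0,0,1, 0,0.1,0,0,0,0,1]'
```

```text
time: 5.83
ee_pos: [608.9, 33.5, 81.2]
tcp_rot: [-3.141, -0.0, 0.135]
wrist_force: [1.3, 4.5, 2.0]
finger_gap: 0.006
time: 6.25
ee_pos: [610.4, 21.5, 81.1]
tcp_rot: [-3.142, 0.0, 0.135]
wrist_force: [1.6, 3.9, 0.5]
finger_gap: 0.009
```

```bash
python3 -m handwheel '[0,0.1,0,0,0,0,1, 0,0.1,0,0,0,0,1, 0,0.1,0,0,0,0,1, 0,0.1,0,0,0,0,1]'
python3 -m handwheel '[0,0.06,0,0,0,0,1, 0,0.06,0,0,0,0,1]'
python3 -m handwheel '[0,0.06,0,0,0,0,1, 0,0,0,0,0,0,1]'
```

```text
time: 6.58
ee_pos: [611.8, 11.5, 81.2]
tcp_rot: [-3.142, 0.0, 0.135]
wrist_force: [0.8, 4.4, 1.2]
finger_gap: 0.004
time: 6.75
ee_pos: [612.2, 8.6, 81.2]
tcp_rot: [-3.141, 0.0, 0.135]
wrist_force: [1.7, 5.1, 0.9]
finger_gap: 0.006
time: 6.92
ee_pos: [612.3, 7.4, 81.1]
tcp_rot: [-3.141, 0.0, 0.135]
wrist_force: [2.0, 4.4, 1.1]
finger_gap: 0.001
```

```bash
python3 -m handwheel '[0,0.06,0,0,0,0,1, 0,0.03,0,0,0,0,1]'
python3 -m handwheel '[0,0.04,0,0,0,0,1, 0,0.03,0,0,0,0,1]'
python3 -m handwheel '[0,0.04,0,0,0,0,1, 0,0,0,0,0,0,1]'
```

```text
time: 7.08
ee_pos: [612.3, 7.3, 81.2]
tcp_rot: [-3.137, 0.0, 0.135]
wrist_force: [-0.2, 19.6, 3.6]
finger_gap: 0.004
time: 7.25
ee_pos: [612.3, 7.2, 81.2]
tcp_rot: [-3.135, 0.001, 0.136]
wrist_force: [-0.1, 27.1, 3.1]
finger_gap: 0.004
time: 7.42
ee_pos: [612.3, 7.2, 81.2]
tcp_rot: [-3.134, 0.001, 0.136]
wrist_force: [-1.2, 28.6, 4.6]
finger_gap: 0.005
```

The force rose sharply at station y ≈ 9.5, so the tote is home. I back off, rise and look.

```bash
python3 -m handwheel '[0,-0.4,0,0,0,0,1, 0,-1,0,0,0,0,1, 0,-1,0,0,0,0,1, 0,-1,-1,0,0,0,0, 0,-1,-1,0,0,0,0, 0,0,-1,0,0,0,0, 0,0,-1,0,0,0,0, 0,0,-1,0,0,0,0, 0,0,-1,0,0,0,0, 0,0,-1,0,0,0,0]'
cat > look.py <<'E'
from h import *
import sys
yaw=0.135; o=np.array([614.5,-2,0])
tag=sys.argv[1]; by=float(sys.argv[2]); zc=float(sys.argv[3])
acc={}
for c in("scene","top"):
    d=optics.read_camera(c)
    for n in "tote pot_rim cap cap_bar tote_rear".split():
        r=optics.landmark_of(n,c)[:1]
        if r: p=np.array(r[0]['position']); print(c,n,np.round(p),round(r[0]['confidence'],2),'st',np.round(R.from_euler('z',-yaw).apply(p-o)))
    t=frame(o,yaw,[[0,-100,50]])[0]
    L=[(frame(t,yaw,rect(-70,70,-100,100,55)),(255,255,0)),(frame(t,by,rect(-50,50,-8,8,zc+72)),(0,0,255)),(frame(t,yaw,circ(38,zc+44)),(255,0,255))]
    q=proj(d,t+[0,0,zc+50])[0].astype(int); w=35
    A=crop(d,L,(q[0]-w,q[1]-w,q[0]+w,q[1]+w),5); B=crop(d,[],(q[0]-w,q[1]-w,q[0]+w,q[1]+w),5)
    acc[c]=np.hstack([A,B])
W=np.vstack([acc['scene'],acc['top']]); cv2.imwrite(f"pics/{tag}.png",cv2.resize(W,(600,600)))
E
python3 look.py l1 0.0 80
```

```text
time: 8.25
ee_pos: [597.9, 110.6, 257.3]
tcp_rot: [3.14, 0.001, 0.135]
wrist_force: [0.1, 0.7, 0.6]
finger_gap: 0.508
scene tote [ 628. -101.   53.] 0.61 st [  -0. -100.   53.]
scene pot_rim [ 627. -105.  170.] 0.84 st [  -1. -104.  170.]
scene cap [ 630. -100.  128.] 0.6 st [   2. -100.  128.]
scene cap_bar [ 626. -101.  190.] 0.68 st [  -2. -100.  190.]
scene tote_rear [614.   2.  83.] 0.56 st [-0.  4. 83.]
top tote [ 631. -100.   50.] 0.84 st [  3. -99.  49.]
top cap [ 626. -101.  131.] 0.84 st [  -2. -100.  131.]
top cap_bar [ 628. -103.  191.] 0.63 st [  -1. -102.  191.]
top tote_rear [615.  -2.  88.] 0.97 st [ 1.  0. 88.]
```

View pics/l1.png

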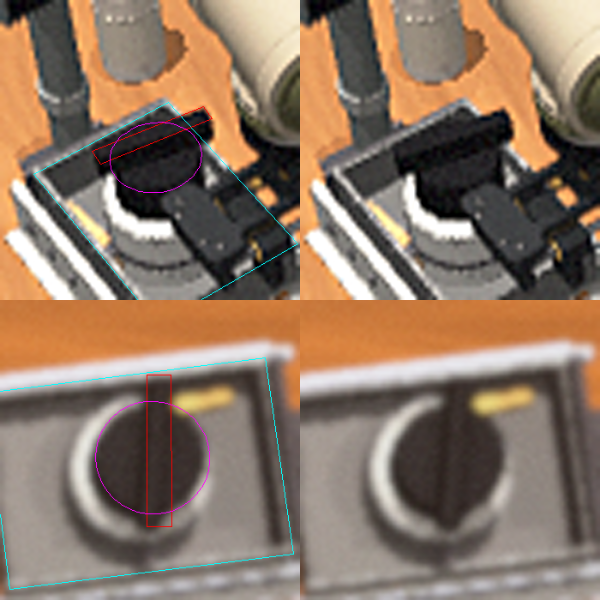

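The pot axis is at (628,-101.5), the tote at station y -100, and the bar yaw is about -0.09. I align the jaws across the bar, at yaw -1.66, and move over the cap.

```bash
python3 -m handwheel '[0,0,0,0,0,0.24,0, 0,0,0,0,0,0.24,0, 0,0,0,0,0,0.24,0, 0,0,0,0,0,0.24,0, 0,0,0,0,0,0.24,0, 0,0,0,0,0,0.24,0, 0,0,0,0,0,0.24,0, 0,0,0,0,0,0.24,0, 0,0,0,0,0,0.24,0, 0,0,0,0,0,0.24,0, 0,0,0,0,0,0.24,0, 0,0,0,0,0,0.24,0]'
python3 -m handwheel '[0,0,0,0,0,0.24,0, 0,0,0,0,0,0.24,0, 0,0,0,0,0,0.24,0, 0.925,-0.222,0,0,0,0,0, 0.925,-0.222,0,0,0,0,0, 0.925,-0.222,0,0,0,0,0, 0.925,-0.222,0,0,0,0,0, 0.925,-0.222,0,0,0,0,0, 0.925,-0.222,0,0,0,0,0, 0.925,-0.222,0,0,0,0,0, 0.925,-0.222,0,0,0,0,0, 0.925,-0.222,0,0,0,0,0]'
python3 -m handwheel '[0,0,0,0,0,0,0]'
```

```text
time: 9.85
ee_pos: [598.2, 111.3, 256.0]
tcp_rot: [3.141, -0.0, -1.311]
wrist_force: [-0.2, 0.1, -0.4]
finger_gap: 0.999
time: 10.85
ee_pos: [628.4, -101.8, 256.1]
tcp_rot: [3.141, 0.0, -1.665]
wrist_force: [0.6, 0.1, 0.1]
finger_gap: 1.001
time: 10.93
ee_pos: [628.4, -104.5, 255.5]
tcp_rot: [3.141, -0.001, -1.669]
wrist_force: [0.1, 0.3, -0.7]
finger_gap: 1.0
```

```bash
python3 -m handwheel '[-0.1,0,0.76,0,0,0,0, 0,0,0.76,0,0,0,0, 0,0,0.76,0,0,0,0, 0,0,0.76,0,0,0,0, 0,0,0,0,0,0,0]'
```

```text
time: 11.35
ee_pos: [627.2, -97.1, 176.3]
tcp_rot: [3.135, 0.002, -1.665]
wrist_force: [0.1, -0.4, -0.3]
finger_gap: 1.001
```

```bash
python3 -m handwheel '[0,0,0,0,0,0,1, 0,0,0,0,0,0,1, 0,0,0,0,0,0,1, 0,0,0,0,0,0,1, 0,0,0,0,0,0,1, 0,0,0,0,0,0,1, 0,0,0,0,0,0,1, 0,0,0,0,0,0,1]'
```

```text
time: 12.02
ee_pos: [628.7, -98.2, 180.3]
tcp_rot: [-3.141, -0.0, -1.665]
wrist_force: [0.3, 0.2, -0.2]
finger_gap: 0.422
```

```bash
python3 -m handwheel '[0.1,0,0,0,0,0,0.5, 0,0,0,0,0,0,0.5]'; python3 -m handwheel '[0,0,0,0,0,0,0.5]'; python3 -m handwheel '[0,0,0,0,0,0,0.5]'
```

```text
time: 12.18
ee_pos: [628.4, -101.0, 180.2]
tcp_rot: [3.142, -0.0, -1.665]
wrist_force: [0.0, 0.4, 0.5]
finger_gap: 0.499
time: 12.27
ee_pos: [628.4, -100.8, 180.2]
tcp_rot: [3.142, -0.0, -1.665]
wrist_force: [0.1, 0.4, -0.6]
finger_gap: 0.501
time: 12.35
ee_pos: [628.4, -100.7, 180.2]
tcp_rot: [-3.142, -0.0, -1.665]
wrist_force: [-0.3, -0.3, -0.0]
finger_gap: 0.5
```

```bash
python3 -m handwheel '[0.03,0,0.04,0,0,0,1, 0,0,0,0,0,0,1, 0,0,0,0,0,0,1, 0,0,0,0,0,0,1, 0,0,0,0,0,0,1, 0,0,0,0,0,0,1]'
```

```text
time: 12.85
ee_pos: [628.3, -101.4, 179.2]
tcp_rot: [-3.142, -0.0, -1.665]
wrist_force: [0.6, -0.0, 0.2]
finger_gap: 0.178
```

```bash
python3 -m handwheel '[0,0,0,0,0,-0.1,1, 0,0,0,0,0,-0.24,1, 0,0,0,0,0,-0.24,1, 0,0,0,0,0,-0.24,1, 0,0,-0.009,0,0,-0.24,1, 0,0,-0.009,0,0,-0.24,1, 0,0,-0.009,0,0,-0.24,1, 0,0,-0.009,0,0,-0.24,1, 0,0,-0.009,0,0,-0.24,1, 0,0,-0.009,0,0,-0.24,1, 0,0,-0.009,0,0,-0.24,1]'
```

```text
time: 13.77
ee_pos: [628.3, -101.3, 180.6]
tcp_rot: [3.142, 0.0, -0.409]
wrist_force: [-0.3, 0.3, -1.2]
finger_gap: 0.177
```

```bash
python3 -m handwheel '[0,0,-0.009,0,0,-0.24,1, 0,0,-0.009,0,0,-0.24,1, 0,0,-0.009,0,0,-0.24,1, 0,0,-0.009,0,0,-0.24,1, 0,0,-0.009,0,0,-0.24,1, 0,0,-0.009,0,0,-0.24,1, 0,0,-0.009,0,0,-0.24,1, 0,0,-0.009,0,0,-0.24,1]'; python3 -m handwheel '[0,0,-0.009,0,0,-0.24,1, 0,0,-0.009,0,0,-0.24,1, 0,0,-0.009,0,0,-0.24,1, 0,0,-0.009,0,0,-0.24,1, 0,0,-0.009,0,0,-0.24,1, 0,0,-0.009,0,0,-0.24,1, 0,0,-0.009,0,0,-0.24,1, 0,0,-0.009,0,0,-0.21,1, 0,0,0,0,0,0,1]'
```

```text
time: 14.43
ee_pos: [628.3, -101.3, 182.4]
tcp_rot: [-3.141, 0.0, 0.551]
wrist_force: [-0.1, -0.1, -1.4]
finger_gap: 0.182
time: 15.18
ee_pos: [628.3, -101.4, 184.3]
tcp_rot: [-3.141, 0.0, 1.494]
wrist_force: [-0.2, 0.0, -1.2]
finger_gap: 0.18
```

```bash
python3 -m handwheel '[0,0,0,0,0,0,0.6, 0,0,0,0,0,0,0.6, 0,0,0,0,0,0,0.6, 0,0,0,0,0,0,0.6, 0,0,-0.7,0,0,0,0.6, 0,0,-0.7,0,0,0,0.6, 0,0,0,0,0,0.24,0.6, 0,0,0,0,0,0.24,0.6, 0,0,0,0,0,0.24,0.6, 0,0,0,0,0,0.24,0.6, 0,0,0,0,0,0.24,0.6, 0,0,0,0,0,0.24,0.6]'
python3 -m handwheel '[0,0,0,0,0,0.24,0.6, 0,0,0,0,0,0.24,0.6, 0,0,0,0,0,0.24,0.6, 0,0,0,0,0,0.24,0.6, 0,0,0,0,0,0.24,0.6, 0,0,0,0,0,0.24,0.6, 0,0,0,0,0,0.24,0.6, 0,0,0,0,0,0.24,0.6, 0,0,0,0,0,0.24,0.6, 0,0,0,0,0,0.24,0.6]'
python3 -m handwheel '[0,0,0,0,0,0.24,0.6, 0,0,0,0,0,0.24,0.6, 0,0,0,0,0,0.24,0.6, 0,0,0,0,0,0.24,0.6, 0,0,0,0,0,0.24,0.6, 0,0,0,0,0,0.24,0.6, 0,0,0,0,0,0.24,0.6, 0,0,0,0,0,0.24,0.6, 0,0,0,0,0,0.24,0.6, 0,0,0,0,0,0.24,0.6, 0,0,0,0,0,0.04,0.6]'
```

```text
time: 16.18
ee_pos: [628.3, -101.4, 219.4]
tcp_rot: [3.142, -0.0, 0.763]
wrist_force: [0.0, -0.3, 0.7]
finger_gap: 0.403
time: 17.02
ee_pos: [628.3, -101.4, 219.4]
tcp_rot: [-3.142, -0.0, -0.437]
wrist_force: [0.9, -0.1, -0.8]
finger_gap: 0.4
time: 17.93
ee_pos: [628.4, -101.4, 219.4]
tcp_rot: [-3.141, -0.0, -1.656]
wrist_force: [-0.3, 0.4, -0.2]
finger_gap: 0.4
```

```bash
python3 -m handwheel '[0,0,0.35,0,0,0,0.6, 0,0,0.35,0,0,0,0.6, 0,0,0.35,0,0,0,0.6, 0,0,0.35,0,0,0,0.6, 0,0,0,0,0,0,1, 0,0,0,0,0,0,1, 0,0,0,0,0,0,1, 0,0,0,0,0,0,1, 0,0,0,0,0,0,1, 0,0,0,0,0,0,1]'
python3 -m handwheel '[0,0,-0.003,0,0,-0.1,1, 0,0,-0.009,0,0,-0.24,1, 0,0,-0.009,0,0,-0.24,1, 0,0,-0.009,0,0,-0.24,1, 0,0,-0.009,0,0,-0.24,1, 0,0,-0.009,0,0,-0.24,1, 0,0,-0.009,0,0,-0.24,1, 0,0,-0.009,0,0,-0.24,1]'
```

```text
time: 18.77
ee_pos: [628.5, -101.4, 184.7]
tcp_rot: [-3.141, -0.0, -1.65]
wrist_force: [0.6, 0.2, 0.4]
finger_gap: 0.183
time: 19.43
ee_pos: [628.4, -101.4, 186.4]
tcp_rot: [-3.141, -0.001, -0.754]
wrist_force: [-0.1, -0.4, 0.3]
finger_gap: 0.181
```

```bash
python3 -m handwheel '[0,0,-0.009,0,0,-0.24,1, 0,0,-0.009,0,0,-0.24,1, 0,0,-0.009,0,0,-0.24,1, 0,0,-0.009,0,0,-0.24,1, 0,0,-0.009,0,0,-0.24,1, 0,0,-0.009,0,0,-0.24,1, 0,0,-0.009,0,0,-0.24,1, 0,0,-0.009,0,0,-0.24,1, 0,0,-0.009,0,0,-0.24,1, 0,0,-0.009,0,0,-0.24,1]'; python3 -m handwheel '[0,0,-0.009,0,0,-0.24,1, 0,0,-0.009,0,0,-0.24,1, 0,0,-0.009,0,0,-0.24,1, 0,0,-0.009,0,0,-0.24,1, 0,0,-0.009,0,0,-0.24,1, 0,0,-0.009,0,0,-0.24,1, 0,0,-0.009,0,0,-0.24,1, 0,0,-0.009,0,0,-0.24,1, 0,0,-0.005,0,0,-0.17,1, 0,0,0,0,0,0,1]'
```

```text
time: 20.27
ee_pos: [628.5, -101.4, 188.8]
tcp_rot: [3.141, -0.001, 0.446]
wrist_force: [-1.0, -0.6, -0.0]
finger_gap: 0.177
time: 21.1
ee_pos: [628.5, -101.5, 190.7]
tcp_rot: [3.141, 0.0, 1.488]
wrist_force: [1.1, 0.0, 1.9]
finger_gap: 0.179
```

```bash
python3 look.py l2 -0.09 90
```

```text
scene tote [ 627. -103.   51.] 0.91 st [  -1. -102.   51.]
scene pot_rim [351. 252.  -2.] 0.71 st [-227.  287.   -2.]
scene cap [ 631. -102.  138.] 0.72 st [   3. -102.  138.]
scene cap_bar [ 631. -101.  200.] 0.73 st [   3. -100.  200.]
scene tote_rear [615.  -1.  83.] 0.85 st [ 0.  1. 83.]
top cap [632. -98. 141.] 0.36 st [  4. -97. 141.]
top cap_bar [ 628. -103.  200.] 0.37 st [  -0. -102.  200.]
top tote_rear [618.   1.  86.] 0.58 st [ 4.  3. 86.]
```

View pics/l2.png

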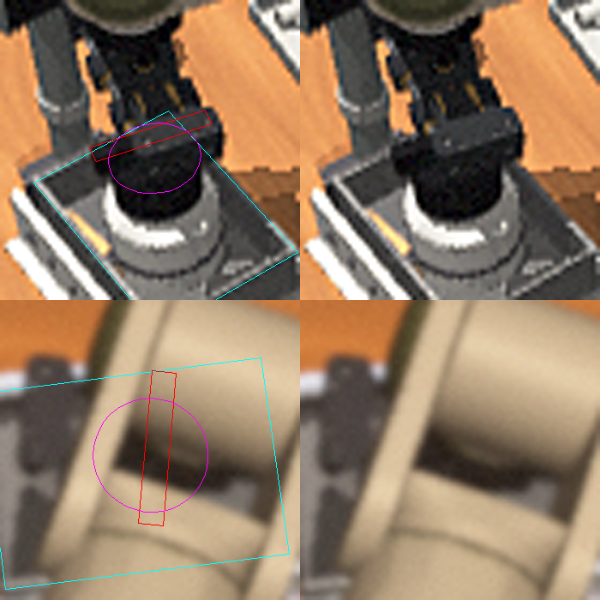

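The picture shows the cap up by about 10 mm (reported origin z ~139), gripped at scene-crop (460,130). The tote is still home. Now half turn 3.

```bash
python3 -m handwheel '[0,0,0,0,0,0,0.6, 0,0,0,0,0,0,0.6, 0,0,0,0,0,0,0.6, 0,0,0,0,0,0,0.6, 0,0,-0.7,0,0,0,0.6, 0,0,-0.7,0,0,0,0.6, 0,0,0,0,0,0.24,0.6, 0,0,0,0,0,0.24,0.6, 0,0,0,0,0,0.24,0.6, 0,0,0,0,0,0.24,0.6, 0,0,0,0,0,0.24,0.6, 0,0,0,0,0,0.24,0.6]'
python3 -m handwheel '[0,0,0,0,0,0.24,0.6, 0,0,0,0,0,0.24,0.6, 0,0,0,0,0,0.24,0.6, 0,0,0,0,0,0.24,0.6, 0,0,0,0,0,0.24,0.6, 0,0,0,0,0,0.24,0.6, 0,0,0,0,0,0.24,0.6, 0,0,0,0,0,0.24,0.6, 0,0,0,0,0,0.24,0.6, 0,0,0,0,0,0.24,0.6]'
python3 -m handwheel '[0,0,0,0,0,0.24,0.6, 0,0,0,0,0,0.24,0.6, 0,0,0,0,0,0.24,0.6, 0,0,0,0,0,0.24,0.6, 0,0,0,0,0,0.24,0.6, 0,0,0,0,0,0.24,0.6, 0,0,0,0,0,0.24,0.6, 0,0,0,0,0,0.24,0.6, 0,0,0,0,0,0.24,0.6, 0,0,0,0,0,0.24,0.6, 0,0,0,0,0,0.04,0.6]'
python3 -m handwheel '[0,0,0.35,0,0,0,0.6, 0,0,0.35,0,0,0,0.6, 0,0,0.35,0,0,0,0.6, 0,0,0.35,0,0,0,0.6, 0,0,0,0,0,0,1, 0,0,0,0,0,0,1, 0,0,0,0,0,0,1, 0,0,0,0,0,0,1, 0,0,0,0,0,0,1, 0,0,0,0,0,0,1]'
python3 -m handwheel '[0,0,-0.003,0,0,-0.1,1, 0,0,-0.009,0,0,-0.24,1, 0,0,-0.009,0,0,-0.24,1, 0,0,-0.009,0,0,-0.24,1, 0,0,-0.009,0,0,-0.24,1, 0,0,-0.009,0,0,-0.24,1, 0,0,-0.009,0,0,-0.24,1, 0,0,-0.009,0,0,-0.24,1]'
```

```text
time: 22.7
ee_pos: [628.2, -101.3, 225.0]
tcp_rot: [-3.141, 0.0, 0.759]
wrist_force: [-0.1, 1.0, 0.3]
finger_gap: 0.402
time: 23.53
ee_pos: [628.3, -101.3, 225.0]
tcp_rot: [3.142, 0.0, -0.441]
wrist_force: [0.3, 0.2, -0.3]
finger_gap: 0.394
time: 24.45
ee_pos: [628.3, -101.3, 225.0]
tcp_rot: [3.141, 0.0, -1.66]
wrist_force: [0.6, 0.4, -0.5]
finger_gap: 0.401
time: 25.28
ee_pos: [628.5, -101.4, 190.6]
tcp_rot: [-3.141, -0.0, -1.655]
wrist_force: [0.1, 0.7, 0.4]
finger_gap: 0.177
time: 25.95
ee_pos: [628.5, -101.5, 192.3]
tcp_rot: [-3.141, -0.001, -0.759]
wrist_force: [-0.7, -1.2, 0.3]
finger_gap: 0.178
```

```bash
python3 -m handwheel '[0,0,-0.009,0,0,-0.24,1, 0,0,-0.009,0,0,-0.24,1, 0,0,-0.009,0,0,-0.24,1, 0,0,-0.009,0,0,-0.24,1, 0,0,-0.009,0,0,-0.24,1, 0,0,-0.009,0,0,-0.24,1, 0,0,-0.009,0,0,-0.24,1, 0,0,-0.009,0,0,-0.24,1, 0,0,-0.009,0,0,-0.24,1, 0,0,-0.009,0,0,-0.24,1]'; python3 -m handwheel '[0,0,-0.009,0,0,-0.24,1, 0,0,-0.009,0,0,-0.24,1, 0,0,-0.009,0,0,-0.24,1, 0,0,-0.009,0,0,-0.24,1, 0,0,-0.009,0,0,-0.24,1, 0,0,-0.009,0,0,-0.24,1, 0,0,-0.009,0,0,-0.24,1, 0,0,-0.009,0,0,-0.24,1, 0,0,-0.005,0,0,-0.17,1, 0,0,0,0,0,0,1]'
python3 -m handwheel '[0,0,0,0,0,0,0.6, 0,0,0,0,0,0,0.6, 0,0,0,0,0,0,0.6, 0,0,0,0,0,0,0.6, 0,0,-0.7,0,0,0,0.6, 0,0,-0.7,0,0,0,0.6, 0,0,0,0,0,0.24,0.6, 0,0,0,0,0,0.24,0.6, 0,0,0,0,0,0.24,0.6, 0,0,0,0,0,0.24,0.6, 0,0,0,0,0,0.24,0.6, 0,0,0,0,0,0.24,0.6]'
python3 -m handwheel '[0,0,0,0,0,0.24,0.6, 0,0,0,0,0,0.24,0.6, 0,0,0,0,0,0.24,0.6, 0,0,0,0,0,0.24,0.6, 0,0,0,0,0,0.24,0.6, 0,0,0,0,0,0.24,0.6, 0,0,0,0,0,0.24,0.6, 0,0,0,0,0,0.24,0.6, 0,0,0,0,0,0.24,0.6, 0,0,0,0,0,0.24,0.6]'
python3 -m handwheel '[0,0,0,0,0,0.24,0.6, 0,0,0,0,0,0.24,0.6, 0,0,0,0,0,0.24,0.6, 0,0,0,0,0,0.24,0.6, 0,0,0,0,0,0.24,0.6, 0,0,0,0,0,0.24,0.6, 0,0,0,0,0,0.24,0.6, 0,0,0,0,0,0.24,0.6, 0,0,0,0,0,0.24,0.6, 0,0,0,0,0,0.24,0.6, 0,0,0,0,0,0.04,0.6]'
python3 -m handwheel '[0,0,0.35,0,0,0,0.6, 0,0,0.35,0,0,0,0.6, 0,0,0.35,0,0,0,0.6, 0,0,0.35,0,0,0,0.6, 0,0,0,0,0,0,1, 0,0,0,0,0,0,1, 0,0,0,0,0,0,1, 0,0,0,0,0,0,1, 0,0,0,0,0,0,1, 0,0,0,0,0,0,1]'
python3 -m handwheel '[0,0,-0.003,0,0,-0.1,1, 0,0,-0.009,0,0,-0.24,1, 0,0,-0.009,0,0,-0.24,1, 0,0,-0.009,0,0,-0.24,1, 0,0,-0.009,0,0,-0.24,1, 0,0,-0.009,0,0,-0.24,1, 0,0,-0.009,0,0,-0.24,1, 0,0,-0.009,0,0,-0.24,1]'
```

```text
time: 26.78
ee_pos: [628.5, -101.5, 194.6]
tcp_rot: [3.141, -0.001, 0.441]
wrist_force: [0.4, -0.8, 0.9]
finger_gap: 0.178
time: 27.62
ee_pos: [628.5, -101.5, 196.6]
tcp_rot: [3.141, 0.0, 1.483]
wrist_force: [0.9, -1.2, 2.2]
finger_gap: 0.179
time: 28.62
ee_pos: [628.3, -101.4, 231.0]
tcp_rot: [-3.141, 0.0, 0.753]
wrist_force: [0.3, -0.6, -0.2]
finger_gap: 0.399
time: 29.45
ee_pos: [628.3, -101.4, 231.0]
tcp_rot: [3.142, 0.0, -0.447]
wrist_force: [-0.3, -0.3, 0.1]
finger_gap: 0.4
time: 30.37
ee_pos: [628.3, -101.4, 230.9]
tcp_rot: [3.141, 0.0, -1.665]
wrist_force: [-0.3, 0.3, -0.5]
finger_gap: 0.397
time: 31.2
ee_pos: [628.4, -101.4, 196.4]
tcp_rot: [-3.141, -0.0, -1.66]
wrist_force: [0.1, 0.1, 0.2]
finger_gap: 0.177
time: 31.87
ee_pos: [628.4, -101.5, 198.1]
tcp_rot: [-3.141, -0.001, -0.764]
wrist_force: [-1.7, -0.8, 1.4]
finger_gap: 0.18
```

```bash
python3 -m handwheel '[0,0,-0.009,0,0,-0.24,1, 0,0,-0.009,0,0,-0.24,1, 0,0,-0.009,0,0,-0.24,1, 0,0,-0.009,0,0,-0.24,1, 0,0,-0.009,0,0,-0.24,1, 0,0,-0.009,0,0,-0.24,1, 0,0,-0.009,0,0,-0.24,1, 0,0,-0.009,0,0,-0.24,1, 0,0,-0.009,0,0,-0.24,1, 0,0,-0.009,0,0,-0.24,1]'; python3 -m handwheel '[0,0,-0.009,0,0,-0.24,1, 0,0,-0.009,0,0,-0.24,1, 0,0,-0.009,0,0,-0.24,1, 0,0,-0.009,0,0,-0.24,1, 0,0,-0.009,0,0,-0.24,1, 0,0,-0.009,0,0,-0.24,1, 0,0,-0.009,0,0,-0.24,1, 0,0,-0.009,0,0,-0.24,1, 0,0,-0.009,0,0,-0.2,1, 0,0,0,0,0,0,1]'; python3 -m handwheel '[0,0,-0.009,0,0,-0.24,1, 0,0,-0.009,0,0,-0.24,1, 0,0,-0.005,0,0,-0.24,1, 0,0,0,0,0,-0.24,1, 0,0,0,0,0,0,1]'; python3 -m handwheel '[0,0,-0.05,0,0,0,1, 0,0,-0.05,0,0,0,1, 0,0,0,0,0,0,1]'
```

```text
time: 32.7
ee_pos: [628.5, -101.5, 200.4]
tcp_rot: [3.141, -0.0, 0.436]
wrist_force: [-0.2, -0.2, 1.6]
finger_gap: 0.175
time: 33.53
ee_pos: [628.5, -101.5, 202.4]
tcp_rot: [3.141, 0.0, 1.494]
wrist_force: [-1.1, 0.1, 1.5]
finger_gap: 0.178
time: 33.95
ee_pos: [628.6, -101.5, 203.3]
tcp_rot: [3.14, 0.001, 1.971]
wrist_force: [0.5, 0.3, 3.0]
finger_gap: 0.18
time: 34.2
ee_pos: [628.3, -101.3, 205.0]
tcp_rot: [-3.141, -0.0, 1.967]
wrist_force: [0.2, -0.5, -0.7]
finger_gap: 0.178
```

```bash
python3 -m handwheel '[0,0,-0.1,0,0,0,1, 0,0,-0.1,0,0,0,1, 0,0,0,0,0,0,1]'; python3 -m handwheel '[0,0,-0.2,0,0,0,1, 0,0,-0.2,0,0,0,1, 0,0,-0.2,0,0,0,1, 0,0,-0.3,0,0,0,1, 0,0,-0.3,0,0,0,1, 0,0,-0.3,0,0,0,1, 0,0,-0.3,0,0,0,1, 0,0,0,0,0,0,1, 0,0,0,0,0,0,1]'; python3 look.py l3 0.4 150
```

```text
time: 34.45
ee_pos: [628.5, -101.4, 210.6]
tcp_rot: [3.141, 0.001, 1.969]
wrist_force: [0.7, -0.3, -1.3]
finger_gap: 0.18
time: 35.2
ee_pos: [628.4, -101.4, 255.4]
tcp_rot: [3.141, 0.0, 1.97]
wrist_force: [-0.3, 0.3, -1.4]
finger_gap: 0.18
scene tote [ 630. -104.   47.] 0.88 st [   2. -103.   47.]
scene pot_rim [ 626. -104.  169.] 0.59 st [  -2. -103.  169.]
scene cap [ 631. -104.  204.] 0.69 st [   3. -103.  204.]
scene cap_bar [628. -99. 266.] 0.79 st [  0. -98. 266.]
scene tote_rear [616.  -1.  82.] 0.63 st [ 2.  0. 82.]
top cap [631. -99. 202.] 0.6 st [  3. -99. 202.]
top cap_bar [ 630. -101.  266.] 0.63 st [   2. -100.  266.]
top tote_rear [615.  -1.  87.] 0.58 st [ 1.  1. 87.]
```

View pics/l3.png

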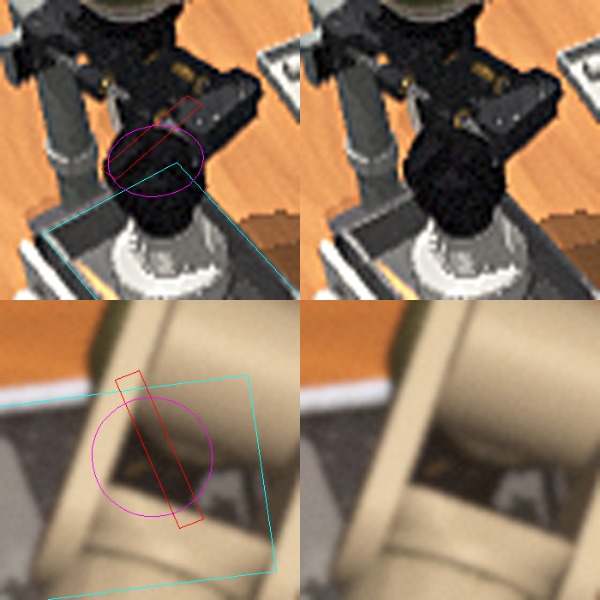

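The cap is lifted clear (crop centre (455,170), reported origin z ≈ 203) and the tote is still home. I carry the cap to the dish.

```bash
python3 -m handwheel '[0.4,-0.1,0,0,0,0,1, 0.79,-0.208,0,0,0,0,1, 0.79,-0.208,0,0,0,0,1, 0.79,-0.208,0,0,0,0,1, 0.79,-0.208,0,0,0,0,1, 0.79,-0.208,0,0,0,0,1, 0.79,-0.208,0,0,0,0,1, 0.79,-0.208,0,0,0,0,1, 0.79,-0.208,0,0,0,0,1, 0.79,-0.208,0,0,0,0,1, 0.79,-0.208,0,0,0,0,1, 0.79,-0.208,0,0,0,0,1]'; python3 -m handwheel '[0.79,-0.208,0,0,0,0,1, 0.79,-0.208,0,0,0,0,1, 0.79,-0.208,0,0,0,0,1, 0.79,-0.208,0,0,0,0,1, 0.79,-0.208,0,0,0,0,1, 0.79,-0.208,0,0,0,0,1, 0.79,-0.208,0,0,0,0,1, 0.79,-0.208,0,0,0,0,1, 0.79,-0.208,0,0,0,0,1, 0.79,-0.208,0,0,0,0,1, 0.4,-0.1,0,0,0,0,1, 0,0,0,0,0,0,1]'
```

```text
time: 36.8
ee_pos: [484.3, 85.5, 255.2]
tcp_rot: [3.141, 0.0, 1.97]
wrist_force: [0.4, 0.5, -1.4]
finger_gap: 0.177
time: 37.8
ee_pos: [353.3, 255.8, 255.2]
tcp_rot: [3.141, -0.0, 1.972]
wrist_force: [0.3, -0.2, -0.2]
finger_gap: 0.18
```

```bash
python3 -m handwheel '[0,0,0.5,0,0,0,1, 0,0,0.8,0,0,0,1, 0,0,0.8,0,0,0,1, 0,0,0.8,0,0,0,1, 0,0,0.8,0,0,0,1, 0,0,0.8,0,0,0,1, 0,0,0.8,0,0,0,1, 0,0,0.8,0,0,0,1, 0,0,0.8,0,0,0,1, 0,0,0.5,0,0,0,1, 0,0,0,0,0,0,1, 0,0,0,0,0,0,1]'
```

```text
time: 38.8
ee_pos: [354.7, 254.3, 70.1]
tcp_rot: [-3.141, 0.0, 1.969]
wrist_force: [0.1, -0.0, -1.1]
finger_gap: 0.176
```

```bash
python3 -m handwheel '[0,0,0.15,0,0,0,1, 0,0,0.15,0,0,0,1, 0,0,0.1,0,0,0,1, 0,0,0.1,0,0,0,1, 0,0,0.06,0,0,0,1, 0,0,0,0,0,0,1]'; python3 -m handwheel '[0,0,0.04,0,0,0,1, 0,0,0.04,0,0,0,1]'; python3 -m handwheel '[0,0,0.04,0,0,0,1, 0,0,0,0,0,0,1]'
```

```text
time: 39.3
ee_pos: [354.0, 254.8, 55.9]
tcp_rot: [-3.141, 0.0, 1.97]
wrist_force: [0.4, -0.5, -1.0]
finger_gap: 0.182
time: 39.47
ee_pos: [354.2, 254.8, 54.1]
tcp_rot: [3.141, 0.0, 1.97]
wrist_force: [-0.7, -0.2, -0.8]
finger_gap: 0.18
time: 39.63
ee_pos: [354.1, 254.8, 52.9]
tcp_rot: [-3.141, -0.0, 1.97]
wrist_force: [0.3, -0.1, -1.8]
finger_gap: 0.179
```

```bash
python3 -m handwheel '[0,0,0.03,0,0,0,1, 0,0,0,0,0,0,1]'; python3 -m handwheel '[0,0,0.03,0,0,0,1, 0,0,0,0,0,0,1]';  python3 -m handwheel '[0,0,0.03,0,0,0,1, 0,0,0,0,0,0,1]'
```

```text
time: 39.8
ee_pos: [354.3, 254.9, 52.6]
tcp_rot: [3.141, 0.0, 1.97]
wrist_force: [-2.6, -0.0, 2.6]
finger_gap: 0.178
time: 39.97
ee_pos: [354.4, 254.9, 52.5]
tcp_rot: [3.141, 0.0, 1.97]
wrist_force: [-4.6, -2.3, 15.4]
finger_gap: 0.177
time: 40.13
ee_pos: [354.5, 255.0, 52.5]
tcp_rot: [3.14, 0.0, 1.97]
wrist_force: [-7.5, -3.0, 26.0]
finger_gap: 0.18
```

Contact is at 52.6, as expected. I relieve the pressure, open and retreat.

```bash
python3 -m handwheel '[0,0,-0.05,0,0,0,1, 0,0,0,0,0,0,0.6, 0,0,0,0,0,0,0.5, 0,0,0,0,0,0,0.5, 0,0,0,0,0,0,0.5, 0,0,0,0,0,0,0.5]'; python3 -m handwheel '[0,0,-0.2,0,0,0,0.5, 0,0,-0.4,0,0,0,0.5, 0,0,-0.8,0,0,0,0.5, 0,0,-0.8,0,0,0,0.5, 0,0,-0.8,0,0,0,0.5, 0,-0.5,-0.8,0,0,0,0.5, 0,-0.8,-0.8,0,0,0,0.5, 0,0,-0.8,0,0,0,0.5, 0,0,-0.8,0,0,0,0.5, 0,0,0,0,0,0,0.5, 0,0,0,0,0,0,0.5]'
python3 - <<'E'
from h import *
dish=np.array([354,254.5,0]); V=[]
for c in("scene","top"):
    d=optics.read_camera(c)
    for n in "cap cap_bar tote tote_rear tape thread_cone bottle carton".split():
        print(c,n,[(np.round(r['position']).astype(int).tolist(),round(r['confidence'],2)) for r in optics.landmark_of(n,c)[:2]])
    q=proj(d,dish)[0].astype(int)
    t=np.array([628,-101,50])
    p=proj(d,t)[0].astype(int)
    V.append(np.hstack([crop(d,[(dish+circ(78,12),(0,0,255)),(dish+circ(38,47),(255,0,255))],(q[0]-40,q[1]-40,q[0]+40,q[1]+40),4),
      crop(d,[(frame(t,.135,rect(-70,70,-100,100,55)),(255,255,0))],(p[0]-60,p[1]-40,p[0]+60,p[1]+40),4)]))
W=np.vstack(V); cv2.imwrite("pics/l4.png",cv2.resize(W,None,fx=.9,fy=.9))
E
```

```text
time: 40.63
ee_pos: [354.1, 254.8, 51.9]
tcp_rot: [-3.141, -0.0, 1.97]
wrist_force: [0.2, 0.2, 0.5]
finger_gap: 0.492
time: 41.55
ee_pos: [324.4, 242.2, 207.4]
tcp_rot: [3.14, 0.0, 1.97]
wrist_force: [-0.2, -0.4, -0.4]
finger_gap: 0.499
scene cap [([358, 255, 0], 0.87)]
scene cap_bar [([355, 256, 62], 0.58)]
scene tote [([630, -104, 50], 0.6), ([397, -98, 0], 0.3)]
scene tote_rear [([614, -2, 81], 0.85)]
scene tape [([399, -97, -2], 0.94), ([356, -300, 7], 0.63)]
scene thread_cone [([413, 80, -1], 0.65)]
scene bottle [([552, -361, 0], 0.9)]
scene carton [([514, 382, 1], 0.56)]
top cap [([352, 253, 63], 0.72), ([359, 257, 3], 0.57)]
top cap_bar [([357, 253, 62], 0.51)]
top tote [([629, -102, 48], 0.68), ([354, 254, 62], 0.29)]
top tote_rear [([614, 2, 86], 0.62), ([549, -360, 0], 0.55)]
top tape [([398, -94, 1], 0.74), ([632, -102, 46], 0.59)]
top thread_cone []
top bottle [([548, -362, 0], 0.89), ([513, 382, -2], 0.73)]
top carton [([514, 382, 1], 0.65)]
```

View pics/l4.png

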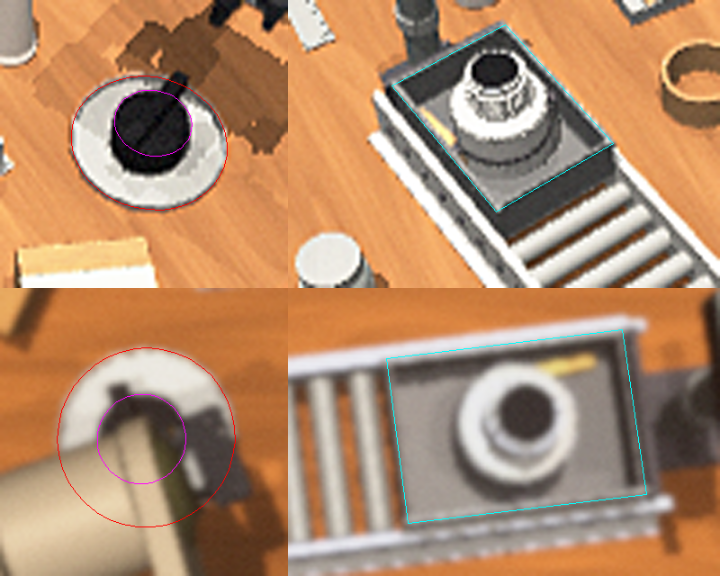

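The picture shows the cap upright and centred in the steel dish (scene crop (150,130)). The tote is home with the neck bare (500,75). Nothing else has moved, and the gripper is clear.

```bash
python3 -c "
from plant import bot
print(bot.hand_in())"
```

```text
the job is handed in; nothing more can be done
None
```

I finished the job and handed it in at about 42 s of the 72 s allowed. Hand-in reports no verdict.

**What I did:** I pushed the tote to the stop, where the force rose sharply at contact. I unscrewed the cap in four gripped half-turns plus about 0.5 rad, lifted it straight off and carried it over. I set it down in the steel dish, where it touched the floor at the expected height, then released it and moved the gripper clear.

**Last checks:**
- **Cap:** it stands upright, with its reported centre within about 6 mm of the dish's centre (the limit is 39 mm). Its base is reported at 0 to 3 mm, where the dish floor is 3 mm.
- **Tote:** it is still home at station y about -100 to -103 mm and sits on the rollers.
- **Bystanders:** the tape roll, bottle and carton are where they were, within measuring noise. The thread cone was found only by the scene camera, also in place.
- **Disagreement:** one top-camera reading put the cap's origin at a height of 63 mm. I took it for the cross bar, because the arm partly hid the cap from that camera. The other readings and the picture agree that the cap is flat in the dish.

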